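# Free the jammed bulb cup and set the onion to root

### The job

The tall plastic bulb cup has jammed in its handled stoneware pot, so tightly that a straight pull would only lift the pot with it. Slide the pot, cup and all, along the worktop, not hanging in the air, until its handle is well inside the notch of the wooden bench stop and cannot turn, then take the cup by its rim and twist and pull it out, leaving the pot standing there. Stand the empty cup upright in the steel tray, let go, then set the onion gently, root end down, on the cup's mouth, and leave the other things where they are.

Things in the scene. Friction and masses are not known exactly. Their poses are not given: they have to be found in the camera images.
- pot: White stoneware cover pot, loose, about 0.45 kg, 75 mm high, round, 70 mm wide at the foot, 85 mm at the rim, with one D-shaped handle, a 12 mm round bar standing out along the pot's +x to 77 mm from its axis, 12 to 66 mm up. Its bore tapers from 62 mm wide at the inner floor (6 mm up) to 76 mm at the rim. Origin: centre of the underside, z up.
- pot_handle (a point): Point in the middle of the outer bar of the pot's handle, 68 mm from the pot's axis and 40 mm up.
- bulb_cup: White plastic bulb cup, loose, about 0.12 kg, 105 mm tall; body 53 mm wide, rolled rim 57 mm wide outside, mouth 48 mm wide. At the start it stands upright in the pot on its floor; the upper 36 mm stick out above the pot's rim. Four springy ribs at its foot wedge in the pot's bore. Pulled along by the rim the pair tips easily unless the fingers are in line with the way. Origin: centre of the underside, z up.
- cup_mouth (a point): Centre of the cup's mouth. The jam: straight up the cup holds with about 10 N, more than the pot weighs; turning it takes about 0.3 N m, more than the worktop's friction gives the pot. If it is turned in the braced pot while rising slowly (about 1 mm per 0.1 rad), either way or to and fro, it comes up alone, and is free once about 20 mm higher.
- stop: Beech bench stop screwed to the worktop, 62 (its x) x 200 (its y) x 45 mm high, with a notch for a pot's handle in the middle of the front face, which faces its -x (roughly to the robot): 26 mm wide, 48 mm deep, open above, 7 mm chamfers. Origin: centre of the underside; front face at x = -31 mm. With the pot fully home its axis lies at about x = -67 mm.
- tray: Shallow enamelled steel tray, fixed, 150 mm (its x) by 250 mm (its y), rim 18 mm high, floor 2 mm above the worktop. Origin: centre of the underside. A petri dish stands in its -y half; the cup goes in the clear part, for instance 50 mm along +y from the origin.
- onion: Dry brown onion, loose, 0.11 kg, standing on its root end; round, 59 mm wide at its middle, which is 21 to 28 mm up, narrowing to a thin neck, 71 mm high in all. Origin: centre of the root end, z up. On the cup's mouth it sits with its root end about 10 mm below the cup's rim, so grip it round the middle with the fingertips no lower than about 14 mm above its root end.
- specimen_jar: Bystander: white lidded jar, loose, 56 mm wide, 72 mm high. Origin: centre of the underside.
- lab_timer: Bystander: small cream desk timer with a sloped face, loose, 55 x 66 mm, 34 mm high. Origin: centre of the underside.
- petri_dish: Bystander: closed clear petri dish, loose, 61 mm wide, 15 mm high, in the -y half of the tray. Origin: centre of the underside.
Mind the look-alikes: they are no part of the job. Of the things like the onion, leave any that is yellow; of the rest the larger one is meant.

How it is judged:
On the way, in this order (a step that is already met when the one before it is completed fails the run):
1. the pot, with the cup still in it, stands with its handle well inside the stop's notch (x of pot_handle in the frame of stop between -0.012 and 0.03 m and y of pot_handle in the frame of stop between -0.015 and 0.015 m and height (world z) of pot below 0.006 m and z of bulb_cup in the frame of pot below 0.012 m), for 0.2 s.
2. the cup is clear above the pot, and the pot still stands with its handle in the notch (z of bulb_cup in the frame of pot above 0.06 m and height (world z) of pot below 0.006 m and angle between pot's own z axis and vertical below 0.12 rad and x of pot_handle in the frame of stop between -0.015 and 0.03 m and y of pot_handle in the frame of stop between -0.015 and 0.015 m), for 0.1 s.
3. the cup stands upright on the tray's floor, let go and at rest (x of bulb_cup in the frame of tray between -0.05 and 0.05 m and y of bulb_cup in the frame of tray between -0.1 and 0.1 m and z of bulb_cup in the frame of tray below 0.006 m and angle between bulb_cup's own z axis and vertical below 0.08 rad and linear speed of bulb_cup below 0.02 m/s and contact force between the fingers and bulb_cup below 0.1 N), for 0.2 s.
At the end, for the whole second after the job is handed in: At rest: the onion, root end down, on the cup's mouth (10 mm off axis, 0.35 rad, root end 2 to 20 mm below the rim); the cup upright on the tray's floor within 50 mm (x) and 100 mm (y) of its centre; the pot upright, its handle point at least 16 mm into the stop's notch (z of onion in the frame of bulb_cup between 0.085 and 0.103 m and horizontal distance between onion and bulb_cup below 0.01 m and angle between onion's own z axis and vertical below 0.35 rad and linear speed of each of onion, bulb_cup below 0.02 m/s and contact force between onion and bulb_cup above 0.3 N and x of bulb_cup in the frame of tray between -0.05 and 0.05 m and y of bulb_cup in the frame of tray between -0.1 and 0.1 m and z of bulb_cup in the frame of tray below 0.006 m and angle between bulb_cup's own z axis and vertical below 0.08 rad and height (world z) of pot below 0.006 m and angle between pot's own z axis and vertical below 0.1 rad and x of pot_handle in the frame of stop between -0.015 and 0.03 m and y of pot_handle in the frame of stop between -0.015 and 0.015 m); the robot touches nothing.
It fails at once if the pot is carried in the air, more than 40 mm above the worktop (height (world z) of pot above 0.04 m).
It fails at once if the jar, the timer or the petri dish is moved by more than 25 mm (distance of any of specimen_jar, lab_timer, petri_dish from where it was at the start of the episode above 0.025 m).
It fails at once if the onion is dropped (falls free for more than about 20 mm) (linear speed of onion above 0.65 m/s and contact force between the fingers and onion below 0.05 N).
It also fails if it takes over 72 s, if anything falls off the work surface, if the arm or the gripper's body presses on something with over 40 N, if the wrist force passes 120 N, or if a joint passes its speed limit or range.

### The arm

A 6-joint arm with a two-finger parallel gripper is mounted at the origin on a cart in front of the work surface, level with it; the furniture and walls round the work are solid. World frame = base frame: x ahead of the robot, y to its left, z up, the work surface at z = 0. Lengths are in m, angles in rad, forces in N, time in s.
With the tool pointing down it reaches from about 0.35 to 0.775 m from the base axis. Payload 7.3 kg.
Tool frame: the origin (TCP) lies between the finger pads; the fingertips stand ahead of it and the grasp point (between the pads) lies 6 mm ahead of it (robot.tip_extent is the x of the fingertips in the tool frame, in m); x points along the fingers, z is the direction in which the jaws open and shut, and the axes are right-handed (so a half turn about x gives the same grasp; the last joint's range is limited). The gripper opens to 92 mm and grips with 3 to 60 N. Pads are 19 mm wide; open, the fingers measure 130 mm over their backs; the gripper's body (75 mm by 190 mm) begins 47 mm behind the grasp point.
Start: joints at [1.043, 0.342, 1.524, -0, 1.275, -0.146], TCP at [0.196, 0.487, 0.213] pointing down, gripper open.
Joint ranges: [-2.53, 2.53], [-0.77, 2.02], [0.04, 2.7], [-1, 4.14], [0.28, 2.66], [-3.11, 3.11]. Speed limits (rad/s): [2.57, 2.57, 3.14, 3.14, 3.14, 3.14].

### API

Orientations are given as [roll, pitch, yaw] about the fixed x, y, z axes, in that order (R = Rz(yaw) Ry(pitch) Rx(roll)).
In Python, from cell import robot gives the robot as it stands. The module is installed in compiled form; this text tells all that it offers.
- The arm moves only by the shell command python3 -m creep 'ROWS' [FORCE]. ROWS is JSON, a list of rows, each an object with "translation": the shift along the tool's x, y, z in m, a list of three; "twist": the turn, a rotation vector about the tool's x, y, z in rad, a list of three; "hand": the opening in per cent of the stroke, from 0 (shut) to 100 (fully open). A call has 1 to 5 rows; each row is the pose to reach, as a shift and turn from the pose measured when the call began, along the tool's axes at that moment; what a row does not reach only later rows make up. A row lasts 1/10 s, in which the tool goes at most 50 mm and 8.59 degrees, less where a joint would pass 70% of its speed; a pose out of reach is approached as far as the arm can. A call with a gripper value outside its range is refused whole. The fingers move at their own pace and stop on an object; FORCE is the grip in N (left out, the last holds). Time passes only in rows, so rows that repeat a pose let the fingers close. It gives the time, the measured TCP pose, the force and the opening at its end, in the units of the state.
- robot.observe(): the state, without advancing time (a new reading comes with each control period).
- robot.read_camera(name): name is "scene" or "side" or "wrist"; returns the picture (384x512x3 uint8, blue, green, red); there is no depth.
- robot.calibration(name): a dict with "intrinsics" (3x3 intrinsics, pixels), "cam_to_world" (4x4, takes a point from camera to world coordinates); the wrist camera has in their place "mount" (4x4, takes a point from camera to tool coordinates, whose origin is the TCP and whose axes are the tool frame's). Camera axes: x right, y up, looking along -z (the intrinsics and any distortion apply to the point x, -y, -z); pixel columns grow to the right and rows downward; lengths in m; the calibration is good to about 2 mm. A picture is of the moment at which its call begins: read the wrist's pose just before it. calibration takes no time and is no camera call.
- robot.hand_in(): hands the job in, once; it reports no verdict.
The state is a dict: "time": time; "qpos": joint angles; "qvel": joint speeds; "joint_efforts": joint torques, N m; "tool_pos": TCP position; "tool_rot": TCP orientation; "contact_force": force on the tool from outside, world axes, zero at the start; "torque": the same for the moment, N m; "opening": finger opening in m.
Only numpy, scipy, OpenCV 4.12 (cv2) and the standard library are available. Lean on these libraries where they do the work, as an engineer would, in place of code of your own. Each camera call takes 0.05 s, during which the arm holds its last target. There are 200 camera calls.

## Working session

There is one attempt and no reset: what is moved stays moved. The work goes in short steps, Python scripts to look and compute and a shell command to move; the robot and the scene stay as the last step left them, time stands still between calls to the robot, and variables do not carry over. Pictures are saved under pics/ and viewed, about 8 in all and at most 12, crops included, and the job is handed in when it is done.

```bash
mkdir -p pics; cat > h.py <<'E'
import numpy as np, cv2
from cell import robot
from scipy.spatial.transform import Rotation as R
def snap(n,f,crop=None,s=1):
    im=robot.read_camera(n)
    cv2.imwrite('pics/raw_'+f,im)
    if crop: x0,y0,x1,y1=crop; im=im[y0:y1,x0:x1]
    if s!=1: im=cv2.resize(im,None,fx=s,fy=s,interpolation=cv2.INTER_CUBIC)
    cv2.imwrite('pics/'+f,im)
def T():
    o=robot.observe(); M=np.eye(4); M[:3,:3]=R.from_euler('xyz',o['tool_rot']).as_matrix(); M[:3,3]=o['tool_pos']; return M
def cam(n,Tw=None):
    c=robot.calibration(n); K=np.array(c['intrinsics'])
    M=np.array(c['cam_to_world']) if 'cam_to_world' in c else (T() if Tw is None else Tw)@np.array(c['mount'])
    return K,M
def px2w(n,u,v,z,Tw=None):
    K,M=cam(n,Tw); d=np.linalg.inv(K)@[u,v,1]; d=M[:3,:3]@[d[0],-d[1],-d[2]]
    return M[:3,3]+d*(z-M[2,3])/d[2]
def w2px(n,p,Tw=None):
    K,M=cam(n,Tw); q=np.linalg.inv(M)@np.append(p,1); q=K@[q[0],-q[1],-q[2]]; return q[:2]/q[2]
def rows(pos,yaw=None,rot=None):
    "shift and rotvec in tool axes to reach world pos, with tool pointing down & z axis at yaw"
    M=T(); t=M[:3,:3].T@(np.array(pos)-M[:3,3])
    if yaw is None: return t,np.zeros(3)
    z=np.array([np.cos(yaw),np.sin(yaw),0]); x=np.array([0,0,-1.]); 
    best=None
    for s in (1,-1):
        D=np.column_stack([x,np.cross(s*z,x),s*z]); w=R.from_matrix(M[:3,:3].T@D).as_rotvec()
        if best is None or np.linalg.norm(w)<np.linalg.norm(best): best=w
    return t,best
E
python3 - <<'E'
from h import *
print(robot.observe(), robot.tip_extent)
for n in('scene','side','wrist'): print(n,robot.calibration(n))
a=robot.read_camera('scene');b=robot.read_camera('side');c=robot.read_camera('wrist')
cv2.imwrite('pics/raw_s.png',a);cv2.imwrite('pics/raw_d.png',b);cv2.imwrite('pics/raw_w.png',c)
cv2.imwrite('pics/a.png',cv2.resize(a,(800,600),interpolation=cv2.INTER_CUBIC))
cv2.imwrite('pics/b.png',cv2.resize(b,(800,600),interpolation=cv2.INTER_CUBIC))
print(T())
E
```

```text
{'time': 0.0, 'qpos': array([ 1.04300091e+00,  3.42741297e-01,  1.52500830e+00,  3.69805865e-06,
        1.27539112e+00, -1.45994892e-01]), 'qvel': array([ 0.00091421, -0.00112868,  0.00065719, -0.00061963, -0.00136345,
       -0.00171536]), 'joint_efforts': array([-3.94507069e-04, -4.31224322e+01, -2.44219369e+01,  7.18078902e-02,
        5.58430958e-02, -1.11253182e-04]), 'tool_pos': array([0.19537193, 0.48683915, 0.21253838]), 'tool_rot': array([ 2.99331349,  1.56924826, -2.10087709]), 'contact_force': array([0.87895108, 0.35645589, 0.05360413]), 'torque': array([0.03938982, 0.02265586, 0.03927097]), 'opening': 0.0918202543899741} 0.025
scene {'intrinsics': array([[398.67352617,   0.        , 258.31609854],
       [  0.        , 398.67352617, 184.3523744 ],
       [  0.        ,   0.        ,   1.        ]]), 'cam_to_world': array([[ 0.85646034,  0.27320277, -0.43799079,  0.06134596],
       [-0.51591958,  0.42442389, -0.7441044 , -0.74190017],
       [-0.01739763,  0.86326393,  0.50445288,  0.55807024],
       [ 0.        ,  0.        ,  0.        ,  1.        ]])}
side {'intrins
[... 614 characters left out ...]
89.49432581, 190.14191304],
       [  0.        ,   0.        ,   1.        ]]), 'mount': array([[ 6.39996549e-04,  2.53866823e-01, -9.67238971e-01,
        -1.71935556e-01],
       [-5.79309080e-04,  9.67239101e-01,  2.53866473e-01,
         6.71137862e-02],
       [ 9.99999627e-01,  3.97856652e-04,  7.66097042e-04,
        -9.78030589e-04],
       [ 0.00000000e+00,  0.00000000e+00,  0.00000000e+00,
         1.00000000e+00]])}
[[-5.72832769e-04 -9.27991422e-01  3.72601118e-01  1.95434369e-01]
 [-9.86440379e-04  3.72601522e-01  9.27990912e-01  4.86935383e-01]
 [-9.99999349e-01  1.64034816e-04 -1.12884657e-03  2.12713677e-01]
 [ 0.00000000e+00  0.00000000e+00  0.00000000e+00  1.00000000e+00]]
```

View pics/a.png

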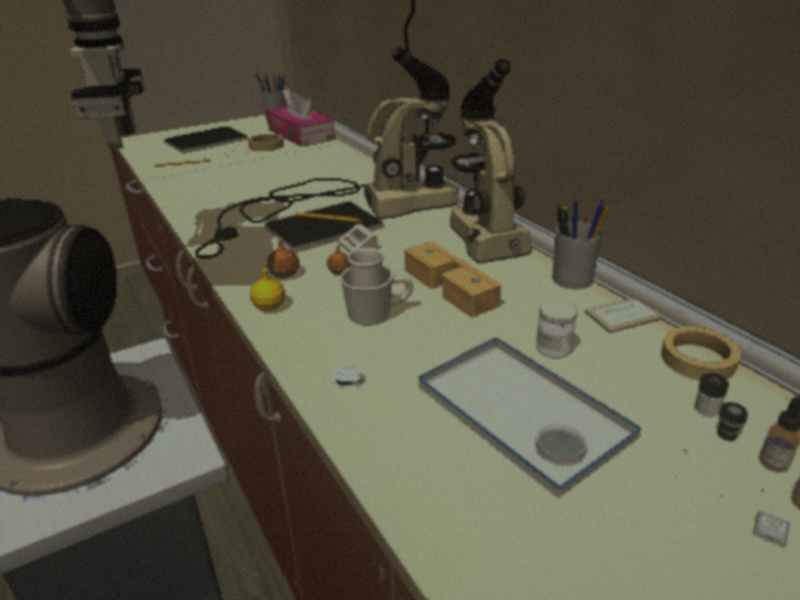

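View pics/b.png

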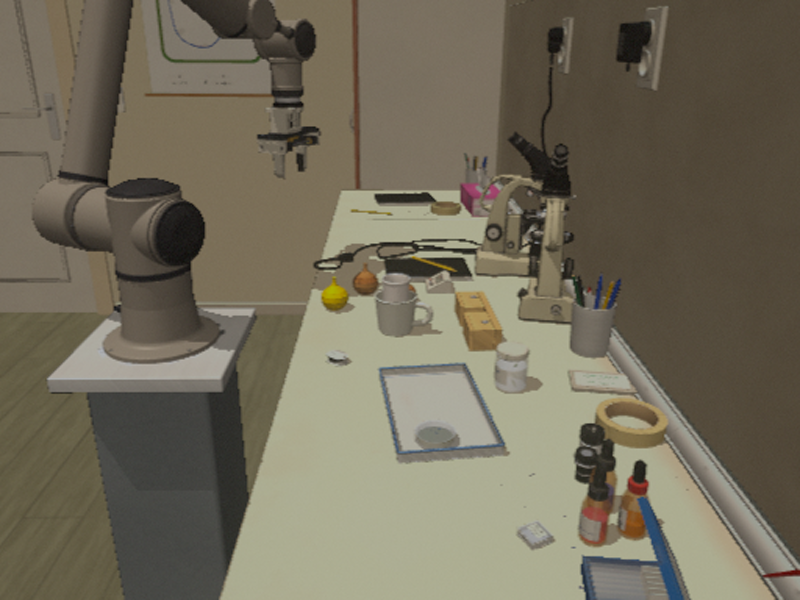

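The scene view shows the pot and cup at about (368,290), with the handle pointing to (408,290) towards the stop's notch at (455,272). The tray is at (528,415) and the jar at (556,328). The timer is at (356,240), behind the cup.
Onion candidates are yellow (267,291), brown (283,262) and a smaller brown (338,262). I choose (283,262) and check it in a close crop.

```bash
python3 - <<'E'
from h import *
a=cv2.imread('pics/raw_s.png');b=cv2.imread('pics/raw_d.png')
A=cv2.resize(a[130:230,150:335],None,fx=4.3,fy=4.3,interpolation=cv2.INTER_CUBIC)[:,:795]
x=cv2.convertScaleAbs(A,alpha=1.4)
cv2.imwrite('pics/c.png',x)
B=cv2.resize(b[160:240,195:335],None,fx=5.6,fy=5.6,interpolation=cv2.INTER_CUBIC)
cv2.imwrite('pics/d.png',cv2.convertScaleAbs(B,alpha=1.3))
E
```

```text
(no output)
```

View pics/c.png

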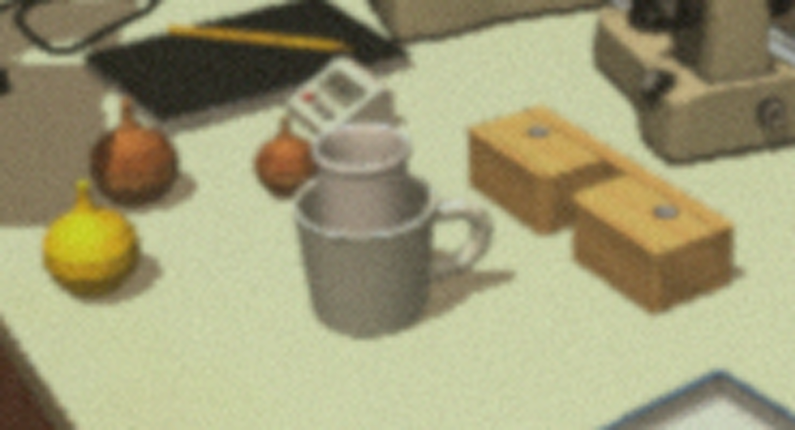

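View pics/d.png

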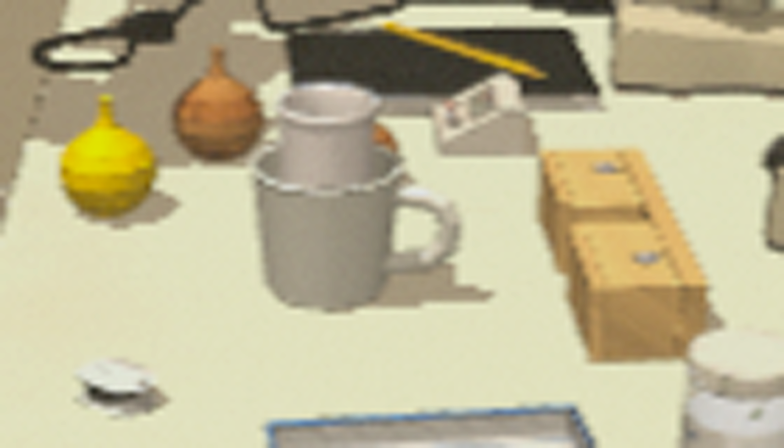

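Large brown onion at crop (134,165), clearly bigger than the one at (285,165). Now positions.

```bash
python3 - <<'E'
from h import *
np.set_printoptions(precision=4,suppress=True)
C=lambda x,y,z:px2w('scene',150+x/4.3,130+y/4.3,z)
D=lambda x,y,z:px2w('side',195+x/5.6,160+y/5.6,z)
A=lambda x,y,z:px2w('scene',x/1.5625,y/1.5625,z)
B=lambda x,y,z:px2w('side',x/1.5625,y/1.5625,z)
print('cup',C(362,146,.111),D(330,103,.111))
print('potrim',C(365,207,.075),D(329,168,.075))
print('handle',C(482,235,.04),D(452,228,.04))
print('onion',C(134,165,.027),D(218,120,.027)); print('small',C(285,165,.02)); print('yellow',C(91,252,.027),D(108,173,.027))
print('stop',*[C(x,y,.045) for x,y in((470,128),(540,107),(655,256),(732,233),(548,160),(572,188))])
print('stopD',*[D(x,y,.045) for x,y in((543,150),(640,148),(592,290),(708,283))])
print('tray',*[A(x,y,.018) for x,y in((498,341),(420,381),(562,487),(638,430))])
print('trayD',*[B(x,y,.018) for x,y in((380,368),(462,364),(506,450),(400,457))])
print('dish',A(562,443,.015),B(437,434,.015),'jar',A(557,310,.072),B(512,350,.072),'timer',C(338,95,.025))
E
```

```text
cup [0.4509 0.034  0.111 ] [0.4547 0.0302 0.111 ]
potrim [0.4477 0.0281 0.075 ] [0.4543 0.0254 0.075 ]
handle [0.5185 0.0157 0.04  ] [0.5222 0.0239 0.04  ]
onion [0.3838 0.2383 0.027 ] [0.3872 0.2316 0.027 ]
small [0.4737 0.1957 0.02  ]
yellow [0.3195 0.1459 0.027 ] [0.3243 0.1402 0.027 ]
stop [0.5809 0.1324 0.045 ] [0.637  0.1335 0.045 ] [ 0.5857 -0.0662  0.045 ] [ 0.6395 -0.0695  0.045 ] [0.5992 0.0664 0.045 ] [0.5913 0.0274 0.045 ]
stopD [0.5829 0.1309 0.045 ] [0.6412 0.1341 0.045 ] [ 0.5883 -0.0704  0.045 ] [ 0.6496 -0.062   0.045 ]
tray [ 0.568  -0.1559  0.018 ] [ 0.4191 -0.1733  0.018 ] [ 0.4527 -0.4133  0.018 ] [ 0.594 -0.396  0.018]
trayD [ 0.4234 -0.1642  0.018 ] [ 0.5662 -0.1504  0.018 ] [ 0.5994 -0.4093  0.018 ] [ 0.4527 -0.4237  0.018 ]
dish [ 0.5025 -0.3611  0.015 ] [ 0.5073 -0.364   0.015 ] jar [ 0.6377 -0.1991  0.072 ] [ 0.6403 -0.2063  0.072 ] timer [0.5489 0.2631 0.025 ]
```

```bash
python3 - <<'E'
from h import *
print(*rows([.453,.031,.215],-.05))
E
```

```text
[-0.00198411 -0.40890054 -0.32713723] [ 1.23898543e+00 -1.08222385e-03  5.56818838e-04]
```

```bash
python3 -m creep '[{"translation":[-0.002,-0.409,-0.327],"twist":[1.24,0,0],"hand":100},{"translation":[-0.002,-0.409,-0.327],"twist":[1.24,0,0],"hand":100},{"translation":[-0.002,-0.409,-0.327],"twist":[1.24,0,0],"hand":100},{"translation":[-0.002,-0.409,-0.327],"twist":[1.24,0,0],"hand":100},{"translation":[-0.002,-0.409,-0.327],"twist":[1.24,0,0],"hand":100}]' 25
python3 - <<'E'
from h import *
print(*rows([.453,.031,.215],-.05))
E
```

```text
time: 0.65
tool_pos: [0.3189, 0.2677, 0.214]
tool_rot: [-2.159, 1.57, -1.726]
contact_force: [0.5, 0.9, -0.1]
opening: 0.092
[-0.00080884 -0.27117236  0.02228388] [ 4.83391545e-01 -2.48325772e-04  6.87303189e-04]
```

```bash
python3 -m creep '[{"translation":[-0.001,-0.271,0.022],"twist":[0.483,0,0],"hand":100},{"translation":[-0.001,-0.271,0.022],"twist":[0.483,0,0],"hand":100},{"translation":[-0.001,-0.271,0.022],"twist":[0.483,0,0],"hand":100},{"translation":[-0.001,-0.271,0.022],"twist":[0.483,0,0],"hand":100},{"translation":[-0.001,-0.271,0.022],"twist":[0.483,0,0],"hand":100}]'
python3 -m creep '[{"translation":[0,-0.03,0],"twist":[0,0,0],"hand":100},{"translation":[0,-0.03,0],"twist":[0,0,0],"hand":100}]'
python3 - <<'E'
from h import *
np.set_printoptions(precision=4,suppress=True)
M=T();print(M); snap('wrist','e.png',None,1.5)
for p in ([.453,.031,.111],[.612,.033,.045],[.581,.033,.045]): print(w2px('wrist',p,M)*1.5)
np.save('Me.npy',M)
E
```

```text
time: 1.15
tool_pos: [0.4416, 0.0496, 0.2151]
tool_rot: [-1.305, 1.57, -1.356]
contact_force: [0.7, 0.1, 0.2]
opening: 0.0915
time: 1.35
tool_pos: [0.4403, 0.0163, 0.2147]
tool_rot: [-2.113, 1.569, -2.168]
contact_force: [-1.0, 0.6, 0.1]
opening: 0.0915
[[-0.0009  0.0559  0.9984  0.4403]
 [-0.0014  0.9984 -0.0559  0.0163]
 [-1.     -0.0014 -0.0009  0.2147]
 [ 0.      0.      0.      1.    ]]
[403.5142 253.2359]
[602.7942 223.9318]
[563.0602 226.1628]
```

View pics/e.png

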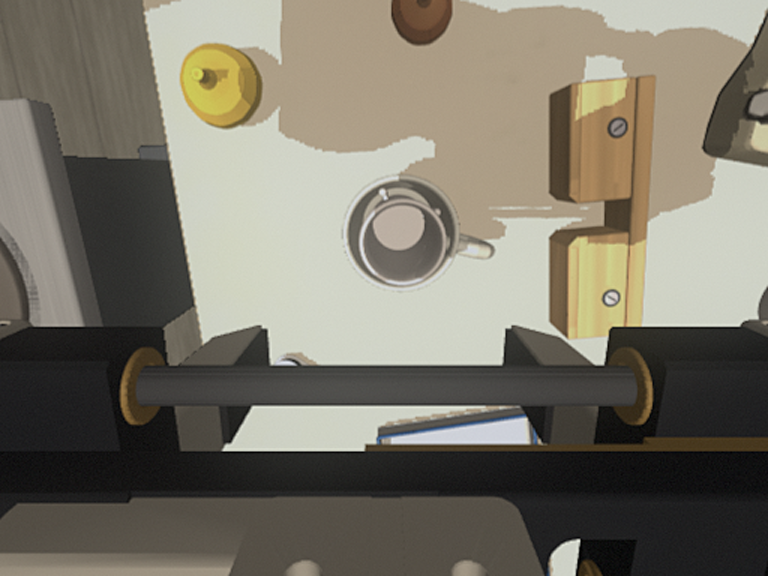

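```bash
python3 - <<'E'
from h import *
np.set_printoptions(precision=4,suppress=True)
M=np.load('Me.npy')
P=lambda x,y,z:px2w('wrist',x/1.5,y/1.5,z,M)
print('cup',P(403,242,.111),'potrim',P(402,233,.075),'handle tip',P(492,250,.04))
print('stop',P(574,83,.045),P(570,236,.045),P(570,198,.045),P(574,338,.045),P(655,76,.045),P(643,336,.045), 'notch back',P(606,198,.045),P(604,230,.045))
print('screws',P(618,128,.045),P(611,298,.045))
E
```

```text
cup [0.453  0.0383 0.111 ] potrim [0.4537 0.039  0.075 ] handle tip [0.5266 0.0162 0.04  ]
stop [0.584  0.1365 0.045 ] [0.5868 0.0249 0.045 ] [0.5853 0.0545 0.045 ] [ 0.5947 -0.0617  0.045 ] [0.642  0.1379 0.045 ] [ 0.6523 -0.0632  0.045 ] notch back [0.613  0.0529 0.045 ] [0.6133 0.0282 0.045 ]
screws [0.6182 0.1037 0.045 ] [ 0.623  -0.0282  0.045 ]
```

Cup at (404,242), handle tip (492,250), notch mouth (570,217). Pot axis (0.4535,0.038) with yaw ≈ -0.29; the stop's yaw is ≈ 0.045.

```bash
python3 - <<'E'
from h import *
np.set_printoptions(precision=4,suppress=True)
print(*rows([.4535,.0385,.15],-.36),*rows([.4535,.0385,.107],-.36))
E
```

```text
[0.0647 0.0211 0.0124] [ 0.3049 -0.0009  0.0005] [0.1077 0.0211 0.0125] [ 0.3049 -0.0009  0.0005]
```

```bash
python3 -m creep '[{"translation":[0.03,0.021,0.0124],"twist":[0.152,0,0],"hand":100},{"translation":[0.055,0.021,0.0124],"twist":[0.305,0,0],"hand":100},{"translation":[0.06,0.021,0.0124],"twist":[0.305,0,0],"hand":100},{"translation":[0.085,0.021,0.0124],"twist":[0.305,0,0],"hand":100},{"translation":[0.108,0.021,0.0124],"twist":[0.305,0,0],"hand":100}]'
python3 - <<'E'
from h import *
np.set_printoptions(precision=4,suppress=True)
print(*rows([.4535,.0385,.107],-.36), T()[:3,3])
E
```

```text
time: 1.9
tool_pos: [0.4539, 0.0391, 0.1071]
tool_rot: [0.02, 1.57, -0.335]
contact_force: [0.0, 0.3, -0.2]
opening: 0.0921
[ 0.0001 -0.0007 -0.0001] [ 0.0054  0.0011 -0.    ] [0.4539 0.0391 0.1071]
```

```bash
python3 -m creep '[{"translation":[0,0,0],"twist":[0,0,0],"hand":0},{"translation":[0,0,0],"twist":[0,0,0],"hand":0},{"translation":[0,0,0],"twist":[0,0,0],"hand":0},{"translation":[0,0,0],"twist":[0,0,0],"hand":0},{"translation":[0,0,0],"twist":[0,0,0],"hand":0}]' 30
python3 -m creep '[{"translation":[0,0,0],"twist":[0,0,0],"hand":0},{"translation":[0,0,0],"twist":[-0.08,0,0],"hand":0},{"translation":[0,0,0],"twist":[-0.16,0,0],"hand":0},{"translation":[0,0,0],"twist":[-0.25,0,0],"hand":0},{"translation":[0,0,0],"twist":[-0.33,0,0],"hand":0}]'
python3 -m creep '[{"translation":[0,0,0],"twist":[0,0,0],"hand":0}]'
python3 - <<'E'
from h import *
np.set_printoptions(precision=4,suppress=True)
M=T();print(M,robot.observe()['torque']); snap('wrist','f.png',None,1.5); np.save('Mf.npy',M)
E
```

```text
time: 2.4
tool_pos: [0.4543, 0.0391, 0.108]
tool_rot: [0.17, 1.568, -0.184]
contact_force: [0.4, 0.1, 0.5]
opening: 0.0561
time: 2.9
tool_pos: [0.4545, 0.0391, 0.1082]
tool_rot: [-0.142, 1.568, -0.162]
contact_force: [-0.0, 0.6, 0.1]
opening: 0.0159
time: 3.0
tool_pos: [0.4545, 0.039, 0.1084]
tool_rot: [-0.146, 1.568, -0.165]
contact_force: [-0.6, -0.7, -0.2]
opening: 0.0084
[[ 0.0032  0.0197  0.9998  0.4545]
 [-0.0005  0.9998 -0.0197  0.039 ]
 [-1.     -0.0005  0.0032  0.1084]
 [ 0.      0.      0.      1.    ]] [-0.0818  0.082  -0.0163]
```

View pics/f.png

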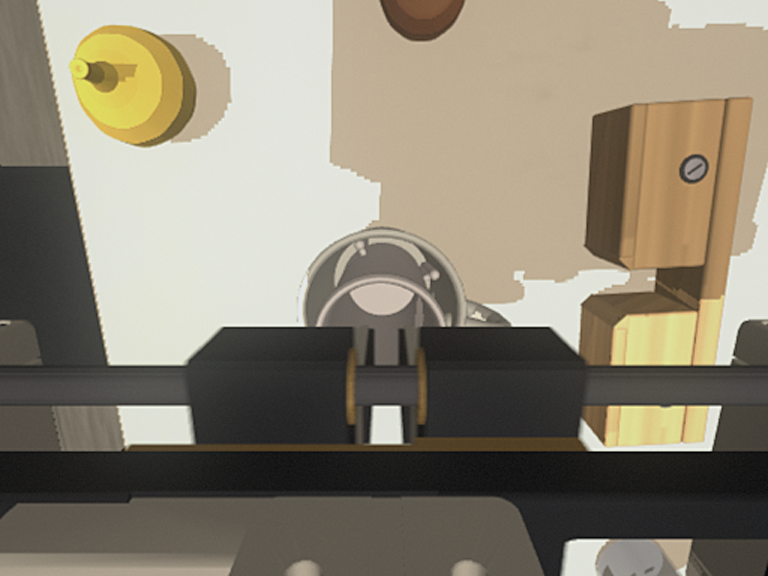

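```bash
python3 - <<'E'
from h import *
np.set_printoptions(precision=4,suppress=True)
M=np.load('Mf.npy')
for z in (-.04,0,.006,.025,.05):print('tool x',z,w2px('wrist',(M@[z,0,0,1])[:3],M)*1.5)
for dy in(-.0285,0,.0285):print('rim',w2px('wrist',[.4535,.0385+dy,.111],M)*1.5)
print('potrim far',w2px('wrist',[.4535,.0385+.0425,.075],M)*1.5)
P=lambda x,y,z:px2w('wrist',x/1.5,y/1.5,z,M)
print(P(380,275,.111),P(312,320,.111),P(448,320,.111),P(380,228,.075))
print('stop',P(640,103,.045),P(632,268,.045),P(622,310,.045),P(635,447,.045),P(752,97,.045))
E
cat > /dev/null; python3 - <<'E'
import sys; sys.path.insert(0,'.')
import os; os.chdir('.')
from h import *
b=robot.read_camera('side'); c=b[120:240,195:335]
cv2.imwrite('pics/g.png',cv2.convertScaleAbs(cv2.resize(c,None,fx=5,fy=5,interpolation=cv2.INTER_CUBIC),alpha=1.3))
E
```

```text
tool x -0.04 [384.3863 378.3784]
tool x 0 [384.6873 334.5983]
tool x 0.006 [384.7219 329.5764]
tool x 0.025 [384.8185 315.5271]
tool x 0.05 [384.9223 300.4373]
rim [383.7897 399.6965]
rim [382.3277 338.1385]
rim [380.7433 271.4281]
potrim far [380.6763 225.3834]
[0.4532 0.0655 0.111 ] [0.4247 0.0471 0.111 ] [0.4807 0.0459 0.111 ] [0.4532 0.0798 0.075 ]
stop [0.5856 0.1364 0.045 ] [0.5922 0.0509 0.045 ] [0.5895 0.0264 0.045 ] [ 0.6083 -0.0635  0.045 ] [0.6418 0.1381 0.045 ]
```

View pics/g.png

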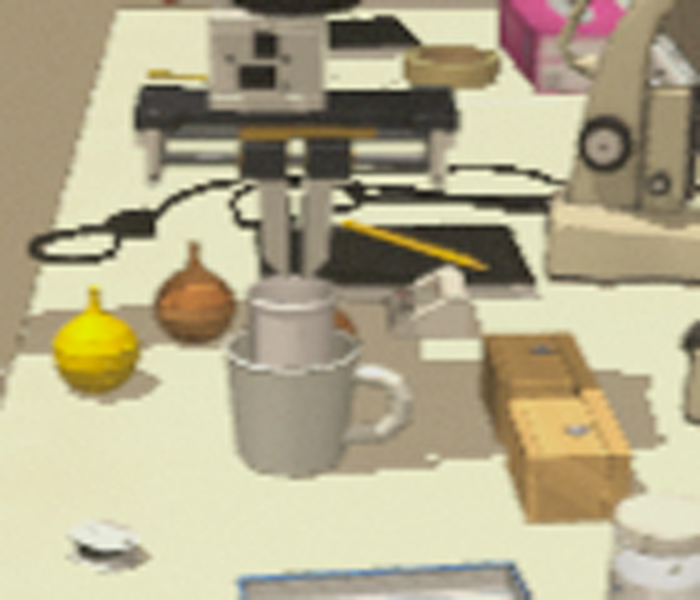

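```bash
python3 - <<'E'
from h import *
np.set_printoptions(precision=4,suppress=True)
M=T()
for z in (-.04,0,.006,.025):print('tool x',z,(w2px('side',(M@[z,0,0,1])[:3])-[195,120])*5)
for dy in(-.0285,0,.0285):print('rim',(w2px('side',[.4535,.0385+dy,.111])-[195,120])*5)
print('tray',(w2px('side',[.4234,-.1642,.018])-[195,120])*5)
print('tip if at z', px2w('side',254,175,.083),px2w('side',254,175,.113))
o=robot.observe();print(o)
E
```

```text
tool x -0.04 [294.2225 228.9338]
tool x 0 [294.1304 291.1335]
tool x 0.006 [294.1168 300.3467]
tool x 0.025 [294.0739 329.3245]
rim [293.1214 303.4145]
rim [292.4531 287.3677]
rim [291.8118 271.9663]
tray [240.9486 577.6289]
tip if at z [0.4567 0.141  0.083 ] [0.4553 0.0556 0.113 ]
{'time': 3.1, 'qpos': array([-0.0824,  0.3393,  1.8582, -0.0003,  0.9407, -0.0597]), 'qvel': array([ 0.    ,  0.0005,  0.0011, -0.0006, -0.0008,  0.0035]), 'joint_efforts': array([  0.0003, -38.1267, -19.5913,   0.0614,   0.0347,  -0.1344]), 'tool_pos': array([0.4545, 0.039 , 0.1084]), 'tool_rot': array([-0.1287,  1.5675, -0.1513]), 'contact_force': array([ 0.0248, -0.7213, -0.122 ]), 'torque': array([-0.113 ,  0.1093, -0.0124]), 'opening': 0.0016588315954199108}
```

```bash
python3 - <<'E'
from h import *
np.set_printoptions(precision=4,suppress=True)
M=np.array([[-5.7e-4,-.92799,.3726,.19543],[-9.86e-4,.3726,.92799,.48694],[-1,1.6e-4,-.00113,.2127],[0,0,0,1]])
for x in (-.041,0,.006,.025):
  for z in (-.046,.046): print(x,z,w2px('side',(M@[x,0,z,1])[:3])*1.5625,w2px('scene',(M@[x,0,z,1])[:3])*1.5625)
b=cv2.imread('pics/raw_d.png')
A=cv2.resize(b[0:130,150:230],None,fx=4.6,fy=4.6,interpolation=cv2.INTER_CUBIC)
f=cv2.imread('pics/raw_s.png')
B=cv2.resize(f[0:130,20:120],None,fx=4.6,fy=4.6,interpolation=cv2.INTER_CUBIC)
cv2.imwrite('pics/i.png',cv2.convertScaleAbs(np.hstack([A[:,:],B[:,:430]]),alpha=1.6))
E
```

```text
-0.041 -0.046 [281.2234 166.1833] [113.4604 131.8327]
-0.041 0.046 [299.5952 160.2638] [125.1727 118.0487]
0 -0.046 [282.1593 182.8574] [119.2674 154.6542]
0 0.046 [300.3317 176.2021] [130.3913 139.5985]
0.006 -0.046 [282.2949 185.2727] [120.0991 157.9228]
0.006 0.046 [300.4385 178.512 ] [131.1398 142.6894]
0.025 -0.046 [282.7219 192.8801] [122.7032 168.1571]
0.025 0.046 [300.7748 185.7891] [133.4853 152.3745]
```

View pics/i.png

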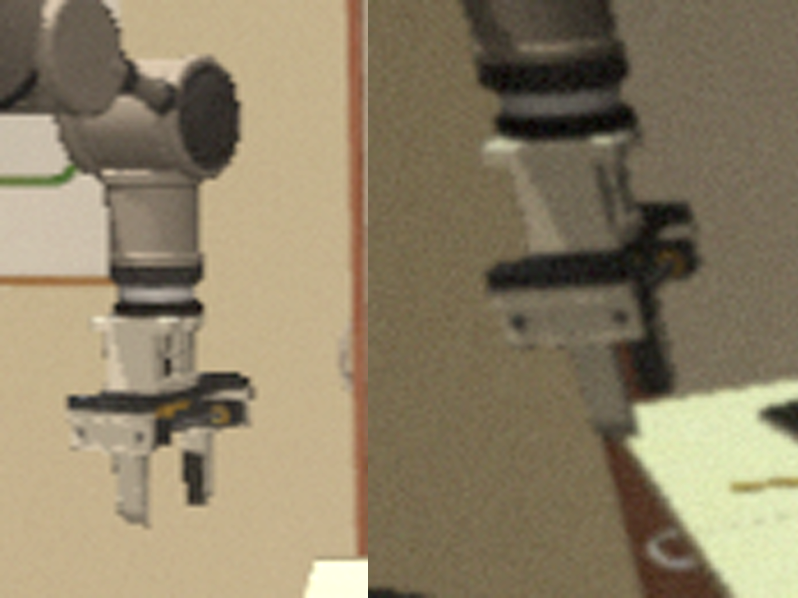

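The side view shows the fingertips at crop (295,275), just above the cup's rim. In the start pictures they also sit about 37 mm higher than `tip_extent` implies, in both cameras. The real tips are therefore at about tool x = -0.012, and nothing was gripped. I open, turn back and go 37 mm lower.

```bash
python3 -m creep '[{"translation":[-0.006,0,0],"twist":[0.1,0,0],"hand":100},{"translation":[-0.006,-0.001,-0.001],"twist":[0.22,0,0],"hand":100},{"translation":[-0.006,-0.001,-0.001],"twist":[0.34,0,0],"hand":100},{"translation":[-0.006,-0.001,-0.001],"twist":[0.34,0,0],"hand":100},{"translation":[-0.006,-0.001,-0.001],"twist":[0.34,0,0],"hand":100}]'
python3 -m creep '[{"translation":[0,0,0],"twist":[0,0,0],"hand":100},{"translation":[0,0,0],"twist":[0,0,0],"hand":100},{"translation":[0,0,0],"twist":[0,0,0],"hand":100},{"translation":[0,0,0],"twist":[0,0,0],"hand":100},{"translation":[0,0,0],"twist":[0,0,0],"hand":100}]'
python3 - <<'E'
from h import *
np.set_printoptions(precision=4,suppress=True)
print(*rows([.4535,.0375,.071],-.36), T()[:3,3])
E
```

```text
time: 3.6
tool_pos: [0.4535, 0.038, 0.1144]
tool_rot: [0.214, 1.567, -0.147]
contact_force: [0.3, -0.6, -0.2]
opening: 0.0375
time: 4.1
tool_pos: [0.4535, 0.0381, 0.1144]
tool_rot: [0.208, 1.568, -0.152]
contact_force: [-0.5, 0.2, 0.4]
opening: 0.0772
[ 0.0434 -0.0006  0.0001] [-0.0001  0.0032 -0.0007] [0.4535 0.0381 0.1144]
```

```bash
python3 -m creep '[{"translation":[0,0,0],"twist":[0,0,0],"hand":100},{"translation":[0,0,0],"twist":[0,0,0],"hand":100},{"translation":[0.014,0,0],"twist":[0,0.003,0],"hand":100},{"translation":[0.028,0,0],"twist":[0,0.003,0],"hand":100},{"translation":[0.042,0,0],"twist":[0,0.003,0],"hand":100}]'
python3 -m creep '[{"translation":[0,0,0],"twist":[0,0,0],"hand":0},{"translation":[0,0,0],"twist":[0,0,0],"hand":0},{"translation":[0,0,0],"twist":[0,0,0],"hand":0},{"translation":[0,0,0],"twist":[0,0,0],"hand":0},{"translation":[0,0,0],"twist":[0,0,0],"hand":0}]' 30
python3 -m creep '[{"translation":[0,0,0],"twist":[0,0,0],"hand":0},{"translation":[0,0,0],"twist":[0,0,0],"hand":0},{"translation":[0,0,0],"twist":[0,0,0],"hand":0}]' 30
```

```text
time: 4.6
tool_pos: [0.4538, 0.038, 0.072]
tool_rot: [0.86, 1.57, 0.5]
contact_force: [-0.3, -0.1, -0.1]
opening: 0.0922
time: 5.1
tool_pos: [0.4538, 0.0381, 0.0725]
tool_rot: [0.767, 1.569, 0.407]
contact_force: [-2.5, 0.8, 1.1]
opening: 0.0564
time: 5.4
tool_pos: [0.4536, 0.0381, 0.0725]
tool_rot: [0.956, 1.57, 0.596]
contact_force: [-2.8, 1.5, 0.6]
opening: 0.0555
```

Gripped at 55.5 mm. Turn the pot, then slide.

```bash
python3 -m creep '[{"translation":[0,0,0],"twist":[-0.07,0,0],"hand":0},{"translation":[0,0,0],"twist":[-0.14,0,0],"hand":0},{"translation":[0,0,0],"twist":[-0.21,0,0],"hand":0},{"translation":[0,0,0],"twist":[-0.28,0,0],"hand":0},{"translation":[0,0,0],"twist":[-0.335,0,0],"hand":0}]' 30
python3 - <<'E'
from h import *
np.set_printoptions(precision=4,suppress=True)
M=T();print(M,robot.observe()['torque']); snap('wrist','j.png',(170,80,512,330),2.3); np.save('Mj.npy',M)
print(*rows([.51,.036,.072]),*rows([.551,.0345,.072]))
E
```

```text
time: 5.9
tool_pos: [0.4545, 0.0377, 0.0726]
tool_rot: [0.044, 1.568, 0.022]
contact_force: [1.7, -0.7, -1.6]
opening: 0.0556
[[ 0.003   0.0225  0.9997  0.4545]
 [ 0.0001  0.9997 -0.0225  0.0377]
 [-1.      0.0001  0.003   0.0726]
 [ 0.      0.      0.      1.    ]] [-0.3465 -0.3747 -0.0497]
[ 0.0008 -0.0007  0.0555] [0. 0. 0.] [ 0.0009 -0.0013  0.0965] [0. 0. 0.]
```

View pics/j.png

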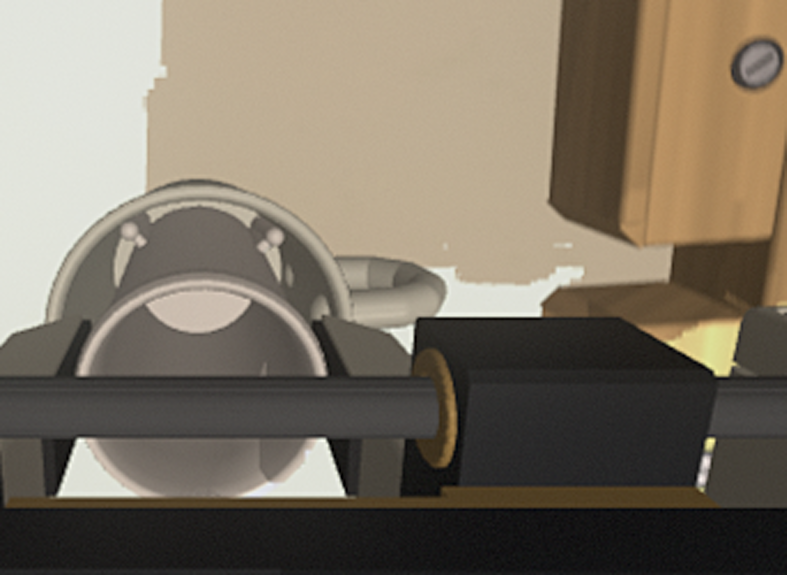

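```bash
python3 - <<'E'
from h import *
np.set_printoptions(precision=4,suppress=True)
M=np.load('Mj.npy')
P=lambda x,y,z:px2w('wrist',170+x/2.3,80+y/2.3,z,M)
print('tip',P(445,290,.04),'bar c',P(425,290,.04)); print('notch far edge',P(637,243,.045),P(773,237,.045),P(550,203,0),P(545,300,.045),P(545,300,0))
print('rim far',P(200,278,.111),'potrim far',P(200,185,.075))
for p in ([.4545+.068,.0377+.003,.04],[.5265,.041,.04],[.587,.04+.02,.045],[.594,.04+.013,.045],[.587,.04-.02,.045],[.594,.04-.013,.045]): print(p,(w2px('wrist',p,M)-[170,80])*2.3)
E
```

```text
tip [0.534  0.0366 0.04  ] bar c [0.5275 0.0367 0.04  ]
notch far edge [0.5904 0.0521 0.045 ] [0.6322 0.053  0.045 ] [0.586  0.0565 0.    ] [0.564  0.0342 0.045 ] [0.5883 0.0183 0.    ]
rim far [0.4554 0.064  0.111 ] potrim far [0.4558 0.078  0.075 ]
[0.5225, 0.0407, 0.04] [410.0892 278.6254]
[0.5265, 0.041, 0.04] [422.6099 277.4462]
[0.587, 0.06, 0.045] [629.4596 218.2426]
[0.594, 0.053, 0.045] [648.9701 239.9312]
[0.587, 0.02, 0.045] [611.9414 340.1868]
[0.594, 0.027000000000000003, 0.045] [636.8789 319.1925]
```

```bash
python3 -m creep '[{"translation":[0,0,0.008],"twist":[-0.01,0,0],"hand":0},{"translation":[0,0.001,0.016],"twist":[-0.02,0,0],"hand":0},{"translation":[0,0.001,0.025],"twist":[-0.03,0,0],"hand":0},{"translation":[0,0.002,0.034],"twist":[-0.03,0,0],"hand":0},{"translation":[0,0.002,0.043],"twist":[-0.03,0,0],"hand":0}]' 30
python3 - <<'E'
from h import *
np.set_printoptions(precision=4,suppress=True)
M=T();print(M[:3,3],M[:3,2],robot.observe()['torque']);print(*rows([.551,.039,.0725]))
E
```

```text
time: 6.45
tool_pos: [0.4985, 0.039, 0.0725]
tool_rot: [0.058, 1.568, 0.067]
contact_force: [-0.3, 0.0, -3.5]
opening: 0.0557
[0.4985 0.039  0.0725] [1.     0.0094 0.0032] [-0.0747  0.327   0.0105]
[ 0.0002 -0.0005  0.0524] [0. 0. 0.]
```

```bash
python3 -m creep '[{"translation":[0,0,0.008],"twist":[0,0,0],"hand":0},{"translation":[0,0,0.016],"twist":[0,0,0],"hand":0},{"translation":[0,0,0.024],"twist":[0,0,0],"hand":0},{"translation":[0,0,0.032],"twist":[0,0,0],"hand":0},{"translation":[0,0,0.04],"twist":[0,0,0],"hand":0}]' 30
python3 -m creep '[{"translation":[0,0,0.004],"twist":[0,0,0],"hand":0},{"translation":[0,0,0.008],"twist":[0,0,0],"hand":0},{"translation":[0,0,0.011],"twist":[0,0,0],"hand":0}]' 30
python3 - <<'E'
from h import *
np.set_printoptions(precision=4,suppress=True)
M=T();print(M[:3,3],M[:3,2],robot.observe()['contact_force'],robot.observe()['torque']);snap('scene','k.png',(200,130,384,260),4.3);snap('wrist','kw.png')
np.save('Mk.npy',M)
E
```

```text
time: 6.95
tool_pos: [0.5394, 0.0394, 0.0725]
tool_rot: [0.062, 1.567, 0.071]
contact_force: [-0.8, 0.8, -3.7]
opening: 0.0554
time: 7.25
tool_pos: [0.5506, 0.0396, 0.0724]
tool_rot: [0.073, 1.567, 0.083]
contact_force: [-1.9, -0.4, -3.1]
opening: 0.0554
[0.5506 0.0396 0.0724] [1.     0.0094 0.0033] [-1.9263 -0.4278 -3.1142] [-0.0725  0.5589 -0.019 ]
```

View pics/k.png

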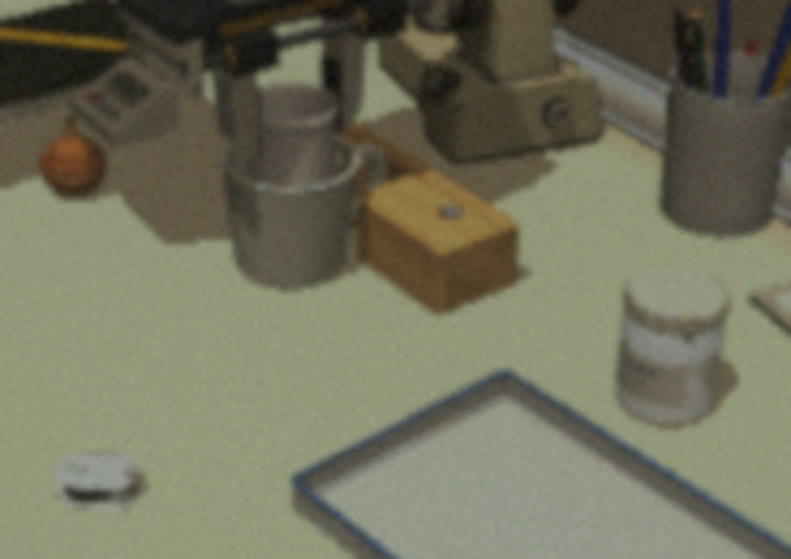

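The handle (370,165) is in the notch and the pot is upright. I push the last millimetres gently until it touches.

```bash
python3 -m creep '[{"translation":[0,0,0.001],"twist":[0,0,0],"hand":0},{"translation":[0,0,0.002],"twist":[0,0,0],"hand":0},{"translation":[0,0,0.002],"twist":[0,0,0],"hand":0}]' 30
python3 -m creep '[{"translation":[0,0,0.001],"twist":[0,0,0],"hand":0},{"translation":[0,0,0.002],"twist":[0,0,0],"hand":0},{"translation":[0,0,0.002],"twist":[0,0,0],"hand":0}]' 30
```

```text
time: 7.65
tool_pos: [0.5512, 0.0395, 0.0724]
tool_rot: [0.313, 1.57, 0.323]
contact_force: [-6.7, 0.0, 2.1]
opening: 0.0553
time: 7.95
tool_pos: [0.5514, 0.0396, 0.0725]
tool_rot: [3.095, 1.568, 3.105]
contact_force: [-7.5, -1.4, 3.8]
opening: 0.0558
```

```bash
python3 -m creep '[{"translation":[0,0,0],"twist":[0.1,0,0],"hand":0},{"translation":[0,0,0],"twist":[0.2,0,0],"hand":0},{"translation":[-0.001,0,0],"twist":[0.33,0,0],"hand":0},{"translation":[-0.002,0,0],"twist":[0.46,0,0],"hand":0},{"translation":[-0.003,0,0],"twist":[0.59,0,0],"hand":0}]' 45
python3 -m creep '[{"translation":[-0.001,0,0],"twist":[0.13,0,0],"hand":0},{"translation":[-0.002,0,0],"twist":[0.26,0,0],"hand":0},{"translation":[-0.003,0,0],"twist":[0.39,0,0],"hand":0},{"translation":[-0.004,0,0],"twist":[0.52,0,0],"hand":0},{"translation":[-0.005,0,0],"twist":[0.65,0,0],"hand":0}]' 45
python3 - <<'E'
from h import *
np.set_printoptions(precision=4,suppress=True)
M=T();o=robot.observe();print(M[:3,3],M[:3,2],M[:3,0],o['contact_force'],o['torque'],o['qpos'])
E
```

```text
time: 8.45
tool_pos: [0.5509, 0.04, 0.0752]
tool_rot: [-2.675, 1.566, 3.024]
contact_force: [-2.7, 1.0, -3.7]
opening: 0.055
time: 8.95
tool_pos: [0.5509, 0.0401, 0.0802]
tool_rot: [-2.044, 1.567, 2.999]
contact_force: [-2.4, 0.0, -1.8]
opening: 0.0555
[0.5509 0.0401 0.0802] [ 0.325  -0.9457 -0.0018] [-0.004   0.0006 -1.    ] [-2.3672  0.0303 -1.8355] [-0.0946  0.54    0.0814] [-0.0663  0.5319  1.6205  0.0004  0.9932  1.1733]
```

```bash
python3 -m creep '[{"translation":[-0.001,0,0],"twist":[0.13,0,0],"hand":0},{"translation":[-0.002,0,0],"twist":[0.26,0,0],"hand":0},{"translation":[-0.003,0,0],"twist":[0.39,0,0],"hand":0},{"translation":[-0.004,0,0],"twist":[0.52,0,0],"hand":0},{"translation":[-0.005,0,0],"twist":[0.65,0,0],"hand":0}]' 45
python3 -m creep '[{"translation":[-0.001,0,0],"twist":[0.13,0,0],"hand":0},{"translation":[-0.002,0,0],"twist":[0.26,0,0],"hand":0},{"translation":[-0.003,0,0],"twist":[0.39,0,0],"hand":0},{"translation":[-0.004,0,0],"twist":[0.52,0,0],"hand":0},{"translation":[-0.005,0,0],"twist":[0.65,0,0],"hand":0}]' 45
python3 - <<'E'
from h import *
np.set_printoptions(precision=4,suppress=True)
M=T();o=robot.observe();print(M[:3,3],M[:3,2],M[:3,0],o['contact_force'],o['torque'],o['qpos'])
im=robot.read_camera('scene'); cv2.imwrite('pics/raw_l.png',im)
k=cv2.imread('pics/raw_k.png')
# pot body motion by template match around the lower pot: pic k crop x 230-355,y 190-290 ->raw
x0,y0,x1,y1=250,172,284,200
t=k[y0:y1,x0:x1]; s=im[y0-20:y1+20,x0-20:x1+20]
r=cv2.matchTemplate(s,t,cv2.TM_CCOEFF_NORMED);_,v,_,l=cv2.minMaxLoc(r);print('pot shift',l[0]-20,l[1]-20,v)
E
```

```text
time: 9.45
tool_pos: [0.5508, 0.0397, 0.0852]
tool_rot: [-1.21, 1.567, -3.105]
contact_force: [-2.4, -1.1, -1.4]
opening: 0.0552
time: 9.95
tool_pos: [0.5489, 0.0398, 0.0895]
tool_rot: [-0.548, 1.562, -3.098]
contact_force: [-5.8, -0.9, -3.6]
opening: 0.0554
[0.5489 0.0398 0.0895] [-0.8297 -0.5581  0.0073] [-0.0085 -0.0004 -1.    ] [-5.7583 -0.9134 -3.5566] [-0.3529  1.4393  0.0292] [-0.0664  0.5192  1.6125 -0.0011  1.0184  2.4836]
pot shift 0 0 0.9350032210350037
```

```bash
python3 -m creep '[{"translation":[0,0,0],"twist":[-0.14,0,0],"hand":0},{"translation":[-0.0005,0,0],"twist":[-0.28,0,0],"hand":0},{"translation":[-0.0015,0,0],"twist":[-0.42,0,0],"hand":0},{"translation":[-0.0025,0,0],"twist":[-0.56,0,0],"hand":0},{"translation":[-0.0035,0,0],"twist":[-0.70,0,0],"hand":0}]' 45
python3 -m creep '[{"translation":[-0.001,0,0],"twist":[-0.14,0,0],"hand":0},{"translation":[-0.002,0,0],"twist":[-0.28,0,0],"hand":0},{"translation":[-0.003,0,0],"twist":[-0.42,0,0],"hand":0},{"translation":[-0.004,0,0],"twist":[-0.56,0,0],"hand":0},{"translation":[-0.005,0,0],"twist":[-0.70,0,0],"hand":0}]' 45
python3 - <<'E'
from h import *
np.set_printoptions(precision=4,suppress=True)
M=T();o=robot.observe();print(M[:3,3],M[:3,2],M[:3,0],o['contact_force'],o['torque'],o['qpos'])
E
```

```text
time: 10.5
tool_pos: [0.5503, 0.0386, 0.0937]
tool_rot: [-0.899, 1.565, -2.75]
contact_force: [0.8, -1.7, -1.0]
opening: 0.0552
time: 11.0
tool_pos: [0.5514, 0.0384, 0.0993]
tool_rot: [-1.146, 1.568, -2.292]
contact_force: [-0.4, -0.6, -2.1]
opening: 0.0552
[0.5514 0.0384 0.0993] [ 0.4127 -0.9109  0.0014] [-0.0022 -0.0025 -1.    ] [-0.446  -0.6439 -2.0964] [-0.2469  0.1106  0.0326] [-0.0675  0.5076  1.6009 -0.003   1.0351  1.0795]
```

```bash
python3 -m creep '[{"translation":[-0.003,0,0],"twist":[-0.1,0,0],"hand":0},{"translation":[-0.007,0,0],"twist":[-0.1,0,0],"hand":0},{"translation":[-0.012,0,0],"twist":[-0.1,0,0],"hand":0}]' 45
python3 - <<'E'
from h import *
np.set_printoptions(precision=4,suppress=True)
M=T();o=robot.observe();print(M[:3,3],o['contact_force'],o['torque'])
im=robot.read_camera('scene'); cv2.imwrite('pics/raw_m.png',im)
k=cv2.imread('pics/raw_k.png')
x0,y0,x1,y1=250,172,284,200
t=k[y0:y1,x0:x1]; s=im[y0-20:y1+20,x0-20:x1+20]
r=cv2.matchTemplate(s,t,cv2.TM_CCOEFF_NORMED);_,v,_,l=cv2.minMaxLoc(r);print('pot shift',l[0]-20,l[1]-20,v)
E
```

```text
time: 11.3
tool_pos: [0.552, 0.0385, 0.1119]
tool_rot: [-0.841, 1.568, -1.89]
contact_force: [0.7, -0.0, -1.0]
opening: 0.0556
[0.552  0.0385 0.1119] [ 0.7231 -0.0231 -0.958 ] [-0.0349  0.1493 -0.0395]
pot shift 1 0 0.9526442289352417
```

```bash
python3 -m creep '[{"translation":[-0.02,0,0],"twist":[0,0,0],"hand":0},{"translation":[-0.04,0,0],"twist":[0,0,0],"hand":0},{"translation":[-0.06,0,0],"twist":[0,0,0],"hand":0},{"translation":[-0.075,0,0],"twist":[0,0,0],"hand":0},{"translation":[-0.075,0,0],"twist":[0,0,0],"hand":0}]' 45
python3 - <<'E'
from h import *
np.set_printoptions(precision=4,suppress=True)
M=T();print(M[:3,3],M[:3,2]);print(*rows([.503,-.234,.187]))
x0,y0,x1,y1=250,172,284,200;im=robot.read_camera('scene');k=cv2.imread('pics/raw_k.png')
t=k[y0:y1,x0:x1]; s=im[y0-20:y1+20,x0-20:x1+20]
r=cv2.matchTemplate(s,t,cv2.TM_CCOEFF_NORMED);_,v,_,l=cv2.minMaxLoc(r);print('pot shift',l[0]-20,l[1]-20,v)
E
```

```text
time: 11.85
tool_pos: [0.5539, 0.0386, 0.1902]
tool_rot: [0.593, 1.564, -0.456]
contact_force: [0.2, -0.2, -0.8]
opening: 0.0554
[0.5539 0.0386 0.1902] [ 0.4979 -0.8672  0.0054]
[ 0.0037 -0.1799  0.2111] [0. 0. 0.]
pot shift 1 0 0.9405552744865417
```

```bash
python3 -m creep '[{"translation":[0.003,-0.03,0.035],"twist":[0,0,0],"hand":0},{"translation":[0.003,-0.06,0.07],"twist":[0,0,0],"hand":0},{"translation":[0.003,-0.09,0.105],"twist":[0,0,0],"hand":0},{"translation":[0.003,-0.12,0.14],"twist":[0,0,0],"hand":0},{"translation":[0.003,-0.15,0.175],"twist":[0,0,0],"hand":0}]'
python3 -m creep '[{"translation":[0,-0.015,0.018],"twist":[0,0,0],"hand":0},{"translation":[0,-0.03,0.036],"twist":[0,0,0],"hand":0},{"translation":[0,-0.03,0.036],"twist":[0,0,0],"hand":0}]'
python3 - <<'E'
from h import *
np.set_printoptions(precision=4,suppress=True)
M=T();print(M);print(*rows([.503,-.234,.080],0 if 0 else np.arctan2(M[1,2],M[0,2])))
snap('wrist','n.png',None,1.5)
E
```

```text
time: 12.4
tool_pos: [0.5091, -0.1893, 0.1849]
tool_rot: [0.235, 1.568, -0.816]
contact_force: [0.2, -0.5, -0.4]
opening: 0.0553
time: 12.7
tool_pos: [0.4999, -0.238, 0.1835]
tool_rot: [-0.451, 1.569, -1.505]
contact_force: [0.6, 0.3, -0.9]
opening: 0.0553
[[ 0.0001  0.8697  0.4936  0.4999]
 [-0.0017  0.4936 -0.8697 -0.238 ]
 [-1.     -0.0008  0.0016  0.1835]
 [ 0.      0.      0.      1.    ]]
[ 0.1035  0.0047 -0.0021] [-0.      0.0016  0.0008]
```

View pics/n.png

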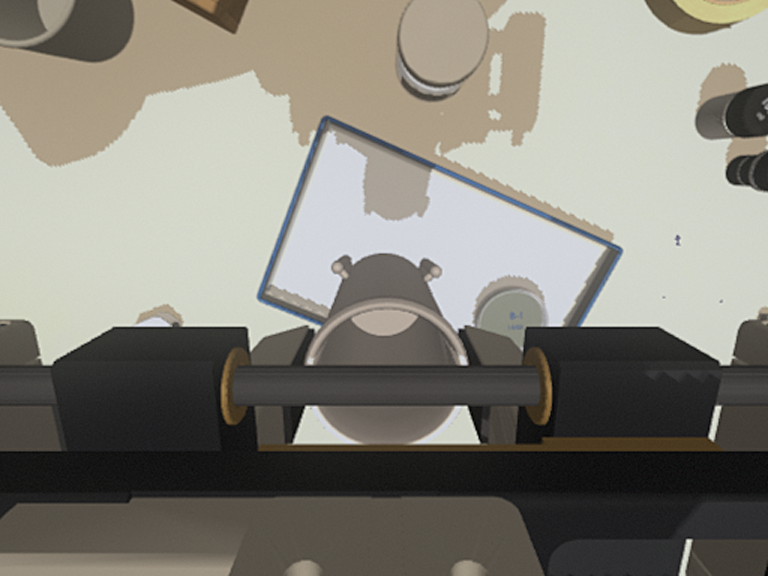

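```bash
python3 - <<'E'
from h import *
np.set_printoptions(precision=4,suppress=True)
M=T()
P=lambda x,y,z:px2w('wrist',x/1.5,y/1.5,z,M)
a,b,c=P(325,118,.018),P(262,298,.018),P(620,248,.018)
ctr=(b+c)/2; y=(a-c)/np.linalg.norm(a-c); tgt=ctr+.05*y; print(a,b,c,ctr,np.linalg.norm(a-c),np.linalg.norm(a-b),y,tgt,'dish',P(513,312,.015))
print(*rows([tgt[0],tgt[1],.0765]))
E
```

```text
[ 0.5706 -0.1471  0.018 ] [ 0.424  -0.1662  0.018 ] [ 0.6    -0.3933  0.018 ] [ 0.512  -0.2797  0.018 ] 0.24791464320309547 0.1478369090767809 [-0.1189  0.9929  0.    ] [ 0.5061 -0.2301  0.018 ] dish [ 0.514  -0.3509  0.015 ]
[ 0.1071  0.0082 -0.0026] [0. 0. 0.]
```

```bash
python3 -m creep '[{"translation":[0.025,0.008,-0.003],"twist":[0,0,0],"hand":0},{"translation":[0.05,0.008,-0.003],"twist":[0,0,0],"hand":0},{"translation":[0.075,0.008,-0.003],"twist":[0,0,0],"hand":0},{"translation":[0.095,0.008,-0.003],"twist":[0,0.002,0],"hand":0},{"translation":[0.107,0.008,-0.003],"twist":[0,0.002,0],"hand":0}]'
python3 -m creep '[{"translation":[0.001,0,0],"twist":[0,0,0],"hand":0},{"translation":[0.003,0,0],"twist":[0,0,0],"hand":0},{"translation":[0.005,0,0],"twist":[0,0,0],"hand":0}]'
python3 -m creep '[{"translation":[0.001,0,0],"twist":[0,0,0],"hand":0},{"translation":[0.001,0,0],"twist":[0,0,0],"hand":0}]'
```

```text
time: 13.25
tool_pos: [0.5049, -0.2279, 0.0744]
tool_rot: [-2.793, 1.566, 2.437]
contact_force: [-0.4, 0.4, -1.1]
opening: 0.0552
time: 13.55
tool_pos: [0.5056, -0.228, 0.0702]
tool_rot: [-2.907, 1.568, 2.324]
contact_force: [-0.0, -1.0, -1.6]
opening: 0.0553
time: 13.75
tool_pos: [0.5059, -0.2282, 0.0698]
tool_rot: [-3.091, 1.569, 2.139]
contact_force: [-0.3, -0.2, -1.3]
opening: 0.0553
```

```bash
python3 -m creep '[{"translation":[0.001,0,0],"twist":[0,0,0],"hand":0},{"translation":[0.0015,0,0],"twist":[0,0,0],"hand":0},{"translation":[0.0015,0,0],"twist":[0,0,0],"hand":0}]'
python3 -m creep '[{"translation":[0.001,0,0],"twist":[0,0,0],"hand":0},{"translation":[0.0015,0,0],"twist":[0,0,0],"hand":0},{"translation":[0.0015,0,0],"twist":[0,0,0],"hand":0}]'
```

```text
time: 14.05
tool_pos: [0.5059, -0.2282, 0.0684]
tool_rot: [-3.108, 1.569, 2.122]
contact_force: [-0.1, -0.1, -1.7]
opening: 0.0552
time: 14.35
tool_pos: [0.5062, -0.2282, 0.0679]
tool_rot: [2.662, 1.57, 1.609]
contact_force: [-1.5, 1.6, 6.5]
opening: 0.0555
```

Contact (fz +6.5 N). Release, then rise.

```bash
python3 -m creep '[{"translation":[-0.0005,0,0],"twist":[0,0,0],"hand":62},{"translation":[-0.0005,0,0],"twist":[0,0,0],"hand":70},{"translation":[0,0,0],"twist":[0,0,0],"hand":90},{"translation":[0,0,0],"twist":[0,0,0],"hand":100},{"translation":[0,0,0],"twist":[0,0,0],"hand":100}]'
python3 -m creep '[{"translation":[0,0,0],"twist":[0,0,0],"hand":100},{"translation":[-0.02,0,0],"twist":[0,0,0],"hand":100},{"translation":[-0.05,0,0],"twist":[0,0,0],"hand":100},{"translation":[-0.09,0,0],"twist":[0,0,0],"hand":100},{"translation":[-0.13,0,0],"twist":[0,0,0],"hand":100}]'
python3 - <<'E'
from h import *
np.set_printoptions(precision=4,suppress=True)
M=T();np.save('Mo.npy',M);print(M);snap('wrist','o.png');print(robot.observe()['qpos'])
im=cv2.imread('pics/raw_o.png');g=cv2.GaussianBlur(cv2.cvtColor(im,cv2.COLOR_BGR2GRAY),(3,3),0)
# predicted rim; radial edge fit
p=w2px('wrist',[.506,-.2285,.107],M);print(p)
c=cv2.HoughCircles(g,cv2.HOUGH_GRADIENT,1.2,15,param1=80,param2=18,minRadius=18,maxRadius=50)
if c is not None:
  for q in c[0]:
    if np.hypot(*(q[:2]-p))<40: print(q,px2w('wrist',q[0],q[1],.107,M))
print(*rows([.385,.236,.20],np.deg2rad(0)))
E
```

```text
time: 14.85
tool_pos: [0.5061, -0.2282, 0.0677]
tool_rot: [2.75, 1.569, 1.697]
contact_force: [0.1, -0.0, -1.1]
opening: 0.0836
time: 15.35
tool_pos: [0.5058, -0.2282, 0.1988]
tool_rot: [-3.133, 1.569, 2.098]
contact_force: [1.0, -1.0, -0.8]
opening: 0.0916
[[-0.0011  0.8688  0.4952  0.5058]
 [ 0.0019  0.4952 -0.8688 -0.2282]
 [-1.     -0.     -0.0022  0.1988]
 [ 0.      0.      0.      1.    ]]
[-0.5624  0.4022  1.4522  0.0011  1.2768  0.49  ]
[256.2895 188.5506]
[256.2  189.    26.88] [ 0.5056 -0.2286  0.107 ]
[238.2  193.8   49.32] [ 0.4931 -0.2162  0.107 ]
[273.   195.    49.32] [ 0.5083 -0.2453  0.107 ]
[238.2 175.8  48. ] [ 0.5083 -0.2078  0.107 ]
[256.2 168.6  19.2] [ 0.5225 -0.219   0.107 ]
[258.6  204.6   38.64] [ 0.4933 -0.2382  0.107 ]
[ 0.003   0.1232 -0.4661] [-1.0527  0.0109 -0.0007]
```

Cup stands in the tray at (0.5056,-0.2286) and is released. On to the onion.

```bash
python3 -m creep '[{"translation":[0,0.123,-0.466],"twist":[0.24,0,0],"hand":100},{"translation":[0,0.123,-0.466],"twist":[0.24,0,0],"hand":100},{"translation":[0,0.123,-0.466],"twist":[0.24,0,0],"hand":100},{"translation":[0,0.123,-0.466],"twist":[0.24,0,0],"hand":100},{"translation":[0,0.123,-0.466],"twist":[0.24,0,0],"hand":100}]'
python3 - <<'E'
from h import *
np.set_printoptions(precision=4,suppress=True)
print(*rows([.385,.236,.20],-1.29))
E
```

```text
time: 15.9
tool_pos: [0.4421, 0.0151, 0.2005]
tool_rot: [0.86, 1.56, -0.434]
contact_force: [0.7, 0.3, -0.8]
opening: 0.0917
[-0.0011  0.0056 -0.2281] [-0.0033  0.0071 -0.0082]
```

```bash
python3 -m creep '[{"translation":[-0.001,0.006,-0.228],"twist":[0,0.007,-0.008],"hand":100},{"translation":[-0.001,0.006,-0.228],"twist":[0,0.007,-0.008],"hand":100},{"translation":[-0.001,0.006,-0.228],"twist":[0,0.007,-0.008],"hand":100},{"translation":[-0.001,0.006,-0.228],"twist":[0,0.007,-0.008],"hand":100},{"translation":[-0.001,0.006,-0.228],"twist":[0,0.007,-0.008],"hand":100}]'
python3 -m creep '[{"translation":[0,0,0],"twist":[0,0,0],"hand":100}]'
python3 - <<'E'
from h import *
np.set_printoptions(precision=4,suppress=True)
M=T();np.save('Mp.npy',M);print(M);snap('wrist','p.png')
im=cv2.imread('pics/raw_p.png')
hsv=cv2.cvtColor(im,cv2.COLOR_BGR2HSV)
m=((hsv[...,0]<15)&(hsv[...,1]>110)&(hsv[...,2]>25)).astype(np.uint8)
m=cv2.morphologyEx(m,cv2.MORPH_OPEN,np.ones((5,5)))
n,l,s,c=cv2.connectedComponentsWithStats(m)
for i in range(1,n):
  if s[i,4]>150: print(s[i],c[i],px2w('wrist',*c[i],.027,M))
print('pred',w2px('wrist',[.385,.236,.027],M))
E
```

```text
time: 16.4
tool_pos: [0.3841, 0.2388, 0.2]
tool_rot: [2.304, 1.57, 1.013]
contact_force: [-0.1, -0.6, 0.3]
opening: 0.092
time: 16.5
tool_pos: [0.3829, 0.2417, 0.1999]
tool_rot: [2.525, 1.569, 1.238]
contact_force: [-0.6, -0.1, -0.4]
opening: 0.0915
[[ 0.0006  0.9599  0.2804  0.3829]
 [ 0.0016  0.2804 -0.9599  0.2417]
 [-1.      0.001  -0.0014  0.1999]
 [ 0.      0.      0.      1.    ]]
[299  86  36  38 922] [316.6302 105.2863] [0.4772 0.197  0.027 ]
[ 231  145   47   46 1635] [254.6086 167.1841] [0.3885 0.2452 0.027 ]
pred [261.0947 172.0157]
```

```bash
python3 - <<'E'
from h import *
np.set_printoptions(precision=4,suppress=True)
print(*rows([.388,.244,.006],-1.29))
E
```

```text
[ 0.1938  0.0055 -0.002 ] [ 0.0028 -0.0007 -0.0006]
```

```bash
python3 -m creep '[{"translation":[0.035,0.0055,-0.002],"twist":[0,0,0],"hand":100},{"translation":[0.07,0.0055,-0.002],"twist":[0,0,0],"hand":100},{"translation":[0.1,0.0055,-0.002],"twist":[0,0,0],"hand":100},{"translation":[0.13,0.0055,-0.002],"twist":[0,0,0],"hand":100},{"translation":[0.15,0.0055,-0.002],"twist":[0,0,0],"hand":100}]'
python3 -m creep '[{"translation":[0.012,0,0],"twist":[0,0,0],"hand":100},{"translation":[0.024,0,0],"twist":[0,0,0],"hand":100},{"translation":[0.036,0,0],"twist":[0,0,0],"hand":100},{"translation":[0.043,0,0],"twist":[0,0,0],"hand":100},{"translation":[0.043,0,0],"twist":[0,0,0],"hand":100}]'
python3 - <<'E'
from h import *
np.set_printoptions(precision=4,suppress=True)
o=robot.observe();print(*rows([.388,.244,.006],-1.29),o['tool_pos'],o['contact_force'])
E
```

```text
time: 17.05
tool_pos: [0.3877, 0.2422, 0.0479]
tool_rot: [-1.661, 1.569, -2.95]
contact_force: [-0.0, -0.7, 0.6]
opening: 0.0917
time: 17.55
tool_pos: [0.3875, 0.241, 0.0043]
tool_rot: [-1.51, 1.567, -2.8]
contact_force: [-0.5, -0.2, -0.3]
opening: 0.0913
[-0.0018  0.0013 -0.0027] [-0.0001  0.0002  0.0033] [0.3875 0.241  0.0043] [-0.4985 -0.1908 -0.2754]
```

```bash
python3 -m creep '[{"translation":[-0.002,0.001,-0.003],"twist":[0,0,0],"hand":80},{"translation":[-0.002,0.001,-0.003],"twist":[0,0,0],"hand":70},{"translation":[-0.002,0.001,-0.003],"twist":[0,0,0],"hand":50},{"translation":[-0.002,0.001,-0.003],"twist":[0,0,0],"hand":40},{"translation":[-0.002,0.001,-0.003],"twist":[0,0,0],"hand":40}]' 15
python3 -m creep '[{"translation":[0,0,0],"twist":[0,0,0],"hand":40},{"translation":[0,0,0],"twist":[0,0,0],"hand":40},{"translation":[-0.002,0,0],"twist":[0,0,0],"hand":40},{"translation":[-0.006,0,0],"twist":[0,0,0],"hand":40},{"translation":[-0.012,0,0],"twist":[0,0,0],"hand":40}]' 15
python3 - <<'E'
from h import *
np.set_printoptions(precision=4,suppress=True)
o=robot.observe();print(o['contact_force'],o['torque'],o['opening'])
E
```

```text
time: 18.05
tool_pos: [0.3878, 0.2444, 0.0065]
tool_rot: [-1.571, 1.568, -2.861]
contact_force: [-0.9, 0.7, 2.3]
opening: 0.0583
time: 18.55
tool_pos: [0.3876, 0.2443, 0.0187]
tool_rot: [-1.536, 1.567, -2.826]
contact_force: [-0.1, 0.1, -0.6]
opening: 0.058
[-0.0861  0.1184 -0.5542] [-0.0031  0.1985  0.0018] 0.05795991801532076
```

```bash
python3 -m creep '[{"translation":[-0.03,0,0],"twist":[0,0,0],"hand":40},{"translation":[-0.06,0,0],"twist":[0,0,0],"hand":40},{"translation":[-0.1,0,0],"twist":[0,0,0],"hand":40},{"translation":[-0.14,0,0],"twist":[0,0,0],"hand":40},{"translation":[-0.17,0,0],"twist":[0,0,0],"hand":40}]' 15
python3 -m creep '[{"translation":[0,0,0],"twist":[0,0,0],"hand":40}]'
python3 - <<'E'
from h import *
np.set_printoptions(precision=4,suppress=True)
M=T();o=robot.observe();print(M[:3,3],o['contact_force'],o['opening']);im=robot.read_camera('wrist');cv2.imwrite('pics/raw_q.png',im)
hsv=cv2.cvtColor(im,cv2.COLOR_BGR2HSV)
m=((hsv[...,0]<15)&(hsv[...,1]>110)&(hsv[...,2]>25)).astype(np.uint8)
m=cv2.morphologyEx(m,cv2.MORPH_OPEN,np.ones((5,5)))
n,l,s,c=cv2.connectedComponentsWithStats(m)
for i in range(1,n):
  if s[i,4]>150: print(s[i],c[i])
# onion mid expected at tool x such that z = TCP - .0065 + .025
q=(M@[-.018,0,0,1])[:3]; print('pred',w2px('wrist',q,M), 'far edge',w2px('wrist',(M@[-.018,.0295,0,1])[:3],M))
print(*rows([.5056,-.2286,.19],-1.05))
E
```

```text
time: 19.05
tool_pos: [0.3884, 0.2446, 0.1917]
tool_rot: [-1.974, 1.57, 3.019]
contact_force: [-0.4, 0.2, -1.6]
opening: 0.0583
time: 19.15
tool_pos: [0.3904, 0.2455, 0.196]
tool_rot: [1.719, 1.563, 0.429]
contact_force: [-0.5, -0.1, -0.7]
opening: 0.0583
[0.3904 0.2455 0.196 ] [-0.5332 -0.0872 -0.6557] 0.05832161052292614
[303  94  34  37 889] [319.027  112.3251]
[ 206  189  104   55 4466] [257.8681 220.3027]
[ 220  271   78   24 1289] [259.5074 279.6967]
pred [254.7567 236.7677] far edge [254.6129 186.9277]
[ 0.0037 -0.0198  0.4873] [-0.2399 -0.0002 -0.005 ]
```

```bash
python3 -m creep '[{"translation":[0,0,0.03],"twist":[0,0,0],"hand":40},{"translation":[0,0,0.07],"twist":[0,0,0],"hand":40},{"translation":[0,-0.005,0.11],"twist":[0,0,0],"hand":40},{"translation":[0,-0.008,0.15],"twist":[0,0,0],"hand":40},{"translation":[0,-0.01,0.19],"twist":[0,0,0],"hand":40}]'
python3 -m creep '[{"translation":[0,0,0.04],"twist":[0,0,0],"hand":40},{"translation":[0,-0.002,0.08],"twist":[0,0,0],"hand":40},{"translation":[0,-0.004,0.12],"twist":[0,0,0],"hand":40},{"translation":[0,-0.006,0.16],"twist":[0,0,0],"hand":40},{"translation":[0,-0.01,0.2],"twist":[0,0,0],"hand":40}]'
python3 - <<'E'
from h import *
np.set_printoptions(precision=4,suppress=True)
print(T()[:3,3],*rows([.5056,-.2286,.18],-1.29))
E
```

```text
time: 19.7
tool_pos: [0.4315, 0.0583, 0.1925]
tool_rot: [2.263, 1.568, 0.974]
contact_force: [-0.1, -0.4, -0.6]
opening: 0.0581
time: 20.2
tool_pos: [0.4767, -0.138, 0.1905]
tool_rot: [-3.138, 1.567, 1.856]
contact_force: [0.4, 0.4, -1.3]
opening: 0.0581
[ 0.4767 -0.138   0.1905] [0.0101 0.0027 0.0951] [ 0.0002 -0.0038  0.    ]
```

```bash
python3 -m creep '[{"translation":[0,0.001,0.035],"twist":[0,-0.002,0],"hand":40},{"translation":[0.002,0.002,0.065],"twist":[0,-0.004,0],"hand":40},{"translation":[0.005,0.003,0.085],"twist":[0,-0.004,0],"hand":40},{"translation":[0.01,0.003,0.095],"twist":[0,-0.004,0],"hand":40},{"translation":[0.01,0.003,0.095],"twist":[0,-0.004,0],"hand":40}]'
python3 -m creep '[{"translation":[0,0,0],"twist":[0,0,0],"hand":40}]'
python3 - <<'E'
from h import *
np.set_printoptions(precision=4,suppress=True)
print(T()[:3,3],*rows([.5056,-.2286,.115],-1.29))
E
```

```text
time: 20.7
tool_pos: [0.5049, -0.2286, 0.1778]
tool_rot: [-2.378, 1.567, 2.614]
contact_force: [0.1, 0.4, -1.1]
opening: 0.058
time: 20.8
tool_pos: [0.5044, -0.2275, 0.1772]
tool_rot: [-2.446, 1.565, 2.546]
contact_force: [0.2, 0.5, -0.8]
opening: 0.0581
[ 0.5044 -0.2275  0.1772] [0.0622 0.0011 0.0017] [-0.0008 -0.0045  0.0037]
```

```bash
python3 -m creep '[{"translation":[0.015,0.001,0.002],"twist":[0,-0.004,0.003],"hand":40},{"translation":[0.032,0.001,0.002],"twist":[0,-0.004,0.003],"hand":40},{"translation":[0.046,0.001,0.002],"twist":[0,-0.004,0.003],"hand":40},{"translation":[0.056,0.001,0.002],"twist":[0,-0.004,0.003],"hand":40},{"translation":[0.062,0.001,0.002],"twist":[0,-0.004,0.003],"hand":40}]'
python3 -m creep '[{"translation":[0.002,0,0],"twist":[0,0,0],"hand":40},{"translation":[0.004,0,0],"twist":[0,0,0],"hand":40},{"translation":[0.006,0,0],"twist":[0,0,0],"hand":40},{"translation":[0.006,0,0],"twist":[0,0,0],"hand":40}]'
python3 -m creep '[{"translation":[0.001,0,0],"twist":[0,0,0],"hand":40},{"translation":[0.002,0,0],"twist":[0,0,0],"hand":40},{"translation":[0.003,0,0],"twist":[0,0,0],"hand":40},{"translation":[0.003,0,0],"twist":[0,0,0],"hand":40}]'
```

```text
time: 21.3
tool_pos: [0.5052, -0.2279, 0.1145]
tool_rot: [-2.344, 1.569, 2.65]
contact_force: [1.4, -0.3, -1.0]
opening: 0.058
time: 21.7
tool_pos: [0.5053, -0.2279, 0.1086]
tool_rot: [-2.336, 1.569, 2.657]
contact_force: [0.4, -0.5, -0.1]
opening: 0.058
time: 22.1
tool_pos: [0.5053, -0.2279, 0.1056]
tool_rot: [-2.357, 1.569, 2.636]
contact_force: [-0.2, 0.4, -0.0]
opening: 0.0584
```

```bash
python3 -m creep '[{"translation":[0.001,0,0],"twist":[0,0,0],"hand":40},{"translation":[0.001,0,0],"twist":[0,0,0],"hand":40}]'
python3 -m creep '[{"translation":[0.001,0,0],"twist":[0,0,0],"hand":40},{"translation":[0.001,0,0],"twist":[0,0,0],"hand":40}]'
python3 -m creep '[{"translation":[0.001,0,0],"twist":[0,0,0],"hand":40},{"translation":[0.001,0,0],"twist":[0,0,0],"hand":40}]'
```

```text
time: 22.3
tool_pos: [0.5053, -0.228, 0.1046]
tool_rot: [-2.362, 1.569, 2.631]
contact_force: [-0.5, -0.3, 0.6]
opening: 0.058
time: 22.5
tool_pos: [0.5057, -0.2281, 0.104]
tool_rot: [-2.472, 1.57, 2.521]
contact_force: [-0.2, -0.2, 2.3]
opening: 0.0585
time: 22.7
tool_pos: [0.5063, -0.2282, 0.1038]
tool_rot: [1.031, 1.57, -0.259]
contact_force: [0.1, 1.6, 6.4]
opening: 0.0582
```

Seated at z≈0.104, as predicted. Release and look.

```bash
python3 -m creep '[{"translation":[-0.0005,0,0],"twist":[0,0,0],"hand":63},{"translation":[-0.0005,0,0],"twist":[0,0,0],"hand":66},{"translation":[-0.0005,0,0],"twist":[0,0,0],"hand":72},{"translation":[-0.0005,0,0],"twist":[0,0,0],"hand":85},{"translation":[-0.0005,0,0],"twist":[0,0,0],"hand":100}]'
python3 -m creep '[{"translation":[0,0,0],"twist":[0,0,0],"hand":100},{"translation":[0,0,0],"twist":[0,0,0],"hand":100},{"translation":[-0.01,0,0],"twist":[0,0,0],"hand":100},{"translation":[-0.03,0,0],"twist":[0,0,0],"hand":100},{"translation":[-0.06,0,0],"twist":[0,0,0],"hand":100}]'
python3 -m creep '[{"translation":[-0.04,0,0],"twist":[0,0,0],"hand":100},{"translation":[-0.08,0,0],"twist":[0,0,0],"hand":100},{"translation":[-0.08,0,0],"twist":[0,0,0],"hand":100}]'
python3 - <<'E'
from h import *
M=T();s=robot.read_camera('scene');d=robot.read_camera('side')
f=lambda im:cv2.resize(im,None,fx=2.5,fy=2.5,interpolation=cv2.INTER_CUBIC)
A=f(s[130:330,215:375]);B=f(d[130:330,205:365])
cv2.imwrite('pics/z.png',cv2.convertScaleAbs(np.hstack([A,B]),alpha=1.2))
for p in([.5056,-.2286,.002],[.5056,-.2286,.107],[.5056,-.2286,.168]): print((w2px('scene',p)-[215,130])*2.5,(w2px('side',p)-[205,130])*2.5+[400,0])
print(M[:3,3])
E
```

```text
time: 23.2
tool_pos: [0.5062, -0.2282, 0.1041]
tool_rot: [1.06, 1.57, -0.23]
contact_force: [0.4, -0.4, 0.6]
opening: 0.0774
time: 23.7
tool_pos: [0.5053, -0.2278, 0.1641]
tool_rot: [-2.546, 1.569, 2.448]
contact_force: [1.1, 0.0, -0.2]
opening: 0.0917
time: 24.0
tool_pos: [0.5078, -0.2292, 0.251]
tool_rot: [0.762, 1.561, -0.527]
contact_force: [0.9, -0.7, 0.8]
opening: 0.0917
[254.0513734  299.63089024] [575.23780535 306.63362685]
[261.38892318 198.06198549] [577.61955602 213.41781258]
[266.11329699 132.66556732] [579.08231221 156.16916299]
[ 0.50784506 -0.22924511  0.25096601]
```

View pics/z.png

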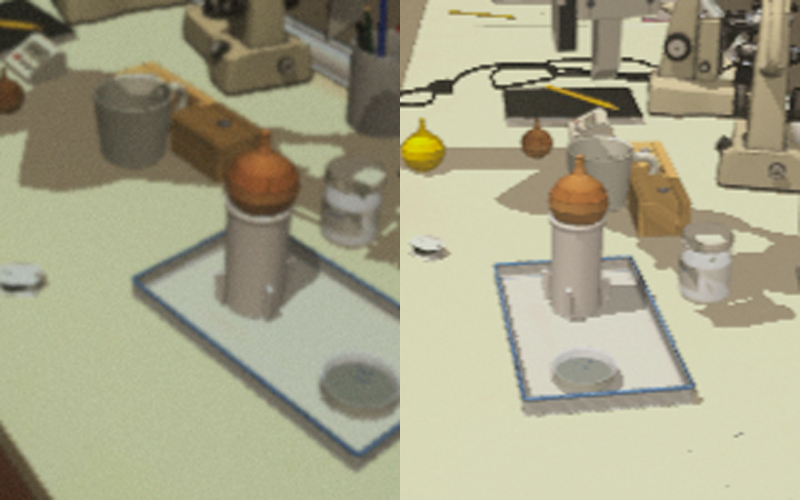

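The onion sits upright on the cup ((262,180) and (579,200)). The cup stands in the tray and the pot in the notch at (133,120). The bystanders look unmoved. I hand in.

```bash
python3 -c "
from cell import robot
print(robot.hand_in())"
```

```text
the job is handed in; nothing more can be done
None
```

The job is done and handed in at about 24 s of the 72 s allowed. I slid the pot home into the stop's notch, twisted the cup out and stood it in the tray. I then set the larger brown onion on the cup's mouth.

**Last checks:** the final scene and side views show the onion upright on the cup and the cup upright in the clear half of the tray. The pot stands with its handle in the notch, the gripper is clear of everything, and the jar, timer and dish look unmoved. I did not measure the bystanders' positions. `hand_in` reported no verdict.

**What disagreed:**
- **Fingertips:** in both fixed cameras they sit about 37 mm further back than `tip_extent` says. My first grasp therefore closed in the air above the cup, touching nothing. I corrected all later heights for this, and the contact heights then matched.
- **Cameras:** their y readings differed by about 5 to 8 mm. I used the wrist camera's.
- **Twist-out:** the sideways force rose briefly to about 6 N, so I twisted back the other way. The pot's image shifted by at most 1 pixel.

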